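Line up the seasonings by height on the tray

TASK

Stand the four seasoning containers (salt pot, spice jar, cruet and pepper mill) upright on the four cork mats in the dark wooden tray, one in the middle of each mat, lined up by height: the tallest on the mat at the end nearest the glass kettle, each next one shorter, and the shortest at the far end. Do not knock any of them over on the way.

Things in the scene. Friction and masses are not known exactly. Their poses are not given: they have to be found in the camera images.
- salt_pot: white ceramic salt shaker with holes in its domed top, 42 mm across and 77 mm tall; grip it from above at about 50 mm height. Loose, stands upright; origin at the centre of its underside, z up along its axis.
- spice_jar: round spice jar with a dark brown lid and a printed paper label, 41 mm across and 105 mm tall; grip it at about 80 mm height. Loose, stands upright; origin at the centre of its underside, z up along its axis.
- cruet: plain white ceramic oil cruet, 135 mm tall: body 50 mm across up to 82 mm height, sloping shoulder, then a straight round neck 31 mm across from 105 mm to 135 mm; grip the neck, fingertips not below 103 mm, so about 122 mm at the middle of the pads. Loose, stands upright; origin at the centre of its underside, z up along its axis.
- mill: turned wooden pepper mill, 170 mm tall: foot 58 mm across, waisted body, round head about 48 mm across from 123 to 159 mm height with a small 12 mm steel knob on top; grip the head at about 138 mm. The head does not turn. Loose, stands upright; origin at the centre of its underside, z up along its axis.
- tray: low dark wooden tray, 125 x 375 mm (x by y), with a flat floor 6 mm thick and a rim 6 mm thick that rises to 16 mm above the worktop. Fixed. Origin at the centre of its underside; its y axis runs along its length, along the row of mats. The four mats lie in it about 84 mm apart, up to 12 mm off its centre line.
- mat_1: round cork mat, 72 mm across and 4 mm thick, fixed in the tray; number 1 of four along the tray's y axis from its +y end (left as the robot sees it) to its -y end. Origin at the centre of its underside; its top is 10 mm above the worktop. All four mats look alike.
- mat_2: round cork mat, 72 mm across and 4 mm thick, fixed in the tray; number 2 of four along the tray's y axis from its +y end (left as the robot sees it) to its -y end. Origin at the centre of its underside; its top is 10 mm above the worktop. All four mats look alike.
- mat_3: round cork mat, 72 mm across and 4 mm thick, fixed in the tray; number 3 of four along the tray's y axis from its +y end (left as the robot sees it) to its -y end. Origin at the centre of its underside; its top is 10 mm above the worktop. All four mats look alike.
- mat_4: round cork mat, 72 mm across and 4 mm thick, fixed in the tray; number 4 of four along the tray's y axis from its +y end (left as the robot sees it) to its -y end. Origin at the centre of its underside; its top is 10 mm above the worktop. All four mats look alike.
- kettle: glass kettle with black lid and big black handle, 150 x 224 mm and 206 mm tall, standing on the worktop beyond one end of the tray (either the left +y or the right -y end; a white bowl stands beyond the other). Fixed. Origin at the centre of its underside.
Things that resemble listed ones, but are neither listed nor needed, are in the scene too. What is shaped like the cruet but green or orange is not meant. Of the things shaped like the mill, the wooden one is meant.

How it is judged:
By the outcome, as a careful person would: the job done as asked, in the order asked, and still so for the second after the job is handed in, with the robot touching nothing.
It also fails if it takes over 120 s, if anything falls off the work surface, if the arm or the gripper's body presses on something with over 40 N, if the wrist force passes 120 N, or if a joint passes its speed limit or range.

ROBOT

A 6-joint arm with a two-finger parallel gripper is mounted at the origin on a cart in front of the work surface, level with it; the furniture and walls round the work are solid. World frame = base frame: x ahead of the robot, y to its left, z up, the work surface at z = 0. Lengths are in mm, angles in rad, forces in N, time in s.
With the tool pointing down it reaches from about 350 to 875 mm from the base axis. Payload 4.2 kg.
Tool frame: the origin (TCP) lies at the very end of the fingers, on their centre line; the grasp point (between the pads) lies 19 mm behind it; z points along the fingers, y is the line along which they close (so a half turn about z gives the same grasp; the last joint's range is limited). The gripper opens to 85 mm and grips with 20 to 120 N. Pads are 22 mm wide; open, the fingers measure 114 mm over their backs; the gripper's body (76 mm by 85 mm) begins 54 mm behind the grasp point. The pads swing forward as they close: fully open they stand 13 mm farther back than shut.
Start: joints at [1.393, 0.385, 0.008, 0, -1.194, -0.259], TCP at [264.368, 566.312, 231.312] pointing down, gripper open.
Joint ranges: [-3.14, 3.14], [-1.21, 2.06], [-1.07, 1.41], [-3.16, 2.05], [-2.99, -0.16], [-3.1, 3.1]. Speed limits (rad/s): [2.79, 2.79, 3.14, 3.14, 3.14, 3.14].

INTERFACE

Orientations are given as a unit quaternion [x, y, z, w].
In Python, from bench import arm, viewer gives the robot as it stands. The module is installed in compiled form; this text tells all that it offers.
- The arm moves only by the tool inch_along, called after "Request:" as name(argument=value, ...) on one line, values as JSON. Schema: {"type":"object","properties":{"motion":{"type":"object","properties":{"dx":{"type":"array","items":{"type":"number"},"minItems":1,"maxItems":10},"dy":{"type":"array","items":{"type":"number"},"minItems":1,"maxItems":10},"dz":{"type":"array","items":{"type":"number"},"minItems":1,"maxItems":10},"drx":{"type":"array","items":{"type":"number"},"minItems":1,"maxItems":10},"dry":{"type":"array","items":{"type":"number"},"minItems":1,"maxItems":10},"drz":{"type":"array","items":{"type":"number"},"minItems":1,"maxItems":10}},"additionalProperties":false,"required":["dx","dy","dz","drx","dry","drz"]},"jaw":{"type":"number"},"only":{"type":"string"},"quiet":{"type":"boolean"},"lines":{"type":"string"}},"required":["motion"],"additionalProperties":false}. motion is an object with one list for each field, all of the same length, 1 to 10, a row being the entries at one place: dx, dy, dz (the shift in mm), drx, dry, drz (a rotation vector in rad); each row is the pose to reach, as a shift and turn from the pose commanded when the call began, along the tool's axes at that moment; what a row does not reach only later rows make up. A row lasts 1/10 s, in which the tool goes at most 50 mm and 0.15 rad, less where a joint would pass 70% of its speed; a pose out of reach is approached as far as the arm can. jaw is the finger opening in mm, set as the call begins (left out keeps the last). The fingers move at their own pace and stop on an object; the grip force is fixed at half the most. Time passes only in rows, so rows that do not move let the fingers close. The tool returns the time, the measured TCP pose, the force, the opening and the grip force at its end. only (a regular expression) keeps the lines of the reply that match it, lines (a string "A,B") keeps lines A to B, and quiet returns only ok. Input that does not fit is refused with a message, and nothing moves.
- arm.read_state(): the state, without advancing time (a new reading comes with each control period).
- viewer.get_image(name): name is "scene" or "top" or "wrist"; returns (picture, depth): 384x512x3 uint8, blue, green, red; 384x512 float32, mm along the optical axis (not along the pixel's ray), 0 where there is no reading.
- viewer.get_calibration(name): a dict with "K" (3x3 intrinsics, pixels), "rvec" (rotation vector, rad) and "tvec" (3), from world to camera coordinates, as OpenCV has them. Camera axes: x right, y down, z forward; pixel columns grow to the right and rows downward; lengths in mm; the calibration is good to about 2 mm. The wrist camera is an equidistant fisheye: a pixel r from the principal point sees the ray r / f radians off the axis. A picture is of the moment at which its call begins: read the wrist's pose just before it. get_calibration takes no time and is no camera call; for the wrist camera it gives the pose at the moment of the call.
- arm.job_done(): hands the job in; it is judged then, once.
The state is a dict: "clock": time; "joints": joint angles; "joint_vel": joint speeds; "joint_efforts": joint torques, N m; "position": TCP position; "ee_rot": TCP orientation; "contact_force": force on the tool from outside, world axes, zero at the start; "wrist_torque": the same for the moment, N m; "gripper_width": finger opening in mm; "grasp_force": force on a finger pad.
Only numpy, scipy, OpenCV 4.12 (cv2) and the standard library are available. Lean on these libraries where they do the work, as an engineer would, in place of code of your own. Each camera call takes 0.05 s, during which the arm holds its last target. There are 200 camera calls.

## Working session

There is one attempt and no reset: what is moved stays moved. The work goes in short steps, Python scripts to look and compute and a tool call to move; the robot and the scene stay as the last step left them, time stands still between calls to the robot, and variables do not carry over. Pictures are saved under pics/ and viewed, at most 14 in all, crops included, and the job is handed in when it is done.

```bash
mkdir -p pics
```

Create h.py:
```python
import numpy as np, cv2
from bench import arm, viewer
def cloud(n):
    im,d=viewer.get_image(n); c=viewer.get_calibration(n); K=np.array(c["K"]);R=cv2.Rodrigues(np.array(c["rvec"],float))[0];t=np.array(c["tvec"],float).ravel()
    v,u=np.mgrid[:d.shape[0],:d.shape[1]]
    P=np.stack([(u-K[0,2])/K[0,0]*d,(v-K[1,2])/K[1,1]*d,d],-1)
    W=(P-t)@R; W[d==0]=np.nan
    return im,W
```

Run:
```python
from h import *
for n in("scene","top"):
    im,W=cloud(n); cv2.imwrite(f"pics/{n}.png",im); np.savez(f"{n}.npz",im=im,W=W)
    c=viewer.get_calibration(n);R=cv2.Rodrigues(np.array(c["rvec"],float))[0];print(n,-R.T@np.array(c["tvec"]).ravel(),c["K"])
print(arm.read_state())
```

```text
scene [-653.01019984 -804.87276799  945.37304928] [[495.82667114   0.         260.50884706]
 [  0.         495.82667114 184.20307036]
 [  0.           0.           1.        ]]
top [ 499.92067391   -9.20897969 1070.24984049] [[371.17490364   0.         247.86269762]
 [  0.         371.17490364 193.41079863]
 [  0.           0.           1.        ]]
{'clock': 0.1, 'joints': array([ 1.39256819e+00,  3.85487449e-01,  6.80804089e-03, -4.31573500e-04,
       -1.19401266e+00, -2.58595299e-01]), 'joint_vel': array([ 0.00138973, -0.00097872,  0.00561699,  0.00363562,  0.00056296,
        0.0003661 ]), 'joint_efforts': array([ 1.16874958e-04, -3.93322670e+01,  1.88927221e+01,  4.19799596e+00,
       -2.64310875e-03,  7.96318147e-06]), 'position': array([264.18500137, 565.86301242, 230.34461004]), 'ee_rot': array([ 9.76225122e-01, -2.16756942e-01, -1.62334115e-04,  9.55162100e-04]), 'contact_force': array([ 0.44619914, -0.02343128, -0.07846266]), 'wrist_torque': array([-0.01265177,  0.02457522, -0.00804754]), 'grasp_force': 0.0, 'gripper_width': 85.41104170756672}
```

View pics/scene.png

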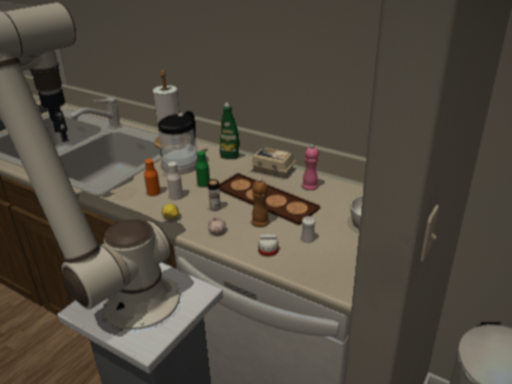

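View pics/top.png

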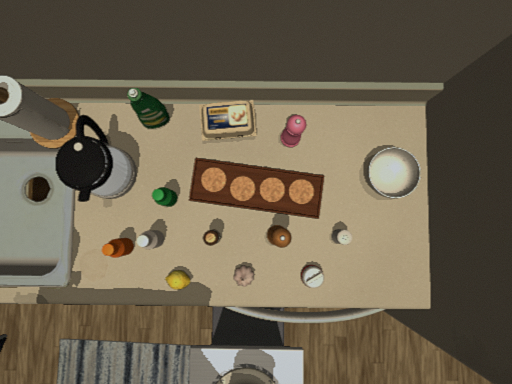

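The kettle is on the left (+y), so the order is mill → mat_1, cruet → mat_2, jar → mat_3, salt → mat_4.

Candidates in the top image:
- **Cruet:** white (148,240), orange (118,247), green (164,197). I choose white.
- **Mill:** brown wood (281,236), pink (293,130). I choose brown.
- **Salt pot:** small white (343,237), white and red item (313,277). I choose (343,237), to be checked.
- **Jar:** (211,238).
- **Mats:** (213,180), (243,188), (272,189), (301,191).

Run:
```python
from h import *
from scipy.optimize import least_squares
D={n:np.load(n+".npz") for n in("scene","top")}
def fit(P,r):
    s=least_squares(lambda c:np.hypot(P[:,0]-c[0],P[:,1]-c[1])-r,P[:,:2].mean(0),loss='soft_l1');return s.x.round(1)
T=D["top"]["W"];S=D["scene"]["W"]
for n,(u,v),h in(("salt",(343,237),77),("jar",(211,238),105),("cruet",(148,240),135),("mill",(281,236),170),("green",(164,197),135),("orange",(118,247),135),("white/red",(313,277),40),("garlic",(244,275),40),("pinkmill",(293,130),170)):
    c=np.nanmean(T[v-4:v+5,u-4:u+5].reshape(-1,3),0)
    o=[]
    for W in(T,S):
        P=W.reshape(-1,3);P=P[(np.hypot(P[:,0]-c[0],P[:,1]-c[1])<45)&(P[:,2]>12)]
        q=P[P[:,2]>P[:,2].max()-15] if W is T else P
        o.append((len(P),P[:,2].max().round(),(P.min(0)[:2]+P.max(0)[:2]).round()/2,(np.ptp(P,axis=0)).round(), ((q.min(0)+q.max(0))/2)[:2].round(1)))
    print(n,c.round(),*o,sep="\n   ")
hsv=cv2.cvtColor(D["top"]["im"],cv2.COLOR_BGR2HSV)
m=((hsv[...,2]>110)&(hsv[...,1]>100)&(hsv[...,0]<20)).astype(np.uint8)
m[:,:195]=0;m[:,320:]=0;m[:160]=0;m[210:]=0
k,l,s,ce=cv2.connectedComponentsWithStats(m)
for i in range(1,k):
    if s[i,4]>100:
        P=T[l==i];print("mat",ce[i].round(1),s[i],np.nanmean(P,0).round(1),((np.nanmin(P,0)+np.nanmax(P,0))/2).round(1),np.ptp(P,axis=0).round())
a=cv2.resize(D["top"]["im"][170:300,100:360],None,fx=3,fy=3,interpolation=cv2.INTER_CUBIC)
cv2.imwrite("pics/crop.png",a)
```

```text
salt
   [ 463. -254.   76.]
   (253, np.float64(82.0), array([ 464. , -256.5]), array([39., 39., 69.]), array([ 463. , -256.6]))
   (289, np.float64(79.0), array([ 461.5, -261.5]), array([43., 41., 67.]), array([ 461.4, -261.3]))
jar
   [458.  94. 107.]
   (232, np.float64(111.0), array([459.5,  97. ]), array([40., 41., 98.]), array([458.8,  97.7]))
   (336, np.float64(111.0), array([460. ,  91.5]), array([45., 41., 99.]), array([459.8,  91.6]))
cruet
   [451. 252. 123.]
   (405, np.float64(140.0), array([450.5, 259.5]), array([ 50.,  41., 127.]), array([450.6, 263.4]))
   (436, np.float64(139.0), array([447.5, 255. ]), array([ 46.,  50., 127.]), array([447.3, 255. ]))
mill
   [467. -82. 162.]
   (415, np.float64(175.0), array([465.5, -80.5]), array([ 54.,  52., 163.]), array([462.2, -83.7]))
   (642, np.float64(171.0), array([460.5, -86. ]), array([ 53.,  54., 159.]), array([460.5, -86. ]))
green
   [562. 217. 114.]
   (376, np.float64(140.0), array([566.5, 227. ]), array([ 49.,  45., 127.]), array([566.8, 228.1]))
   (394, np.float64(140.0), array([564.5, 224. ]), array([ 49.,  55.
[... 635 characters left out ...]
t64(63.0), array([349.,   6.]), array([50., 54., 51.]), array([348.8,   6.2]))
pinkmill
   [ 733. -113.  145.]
   (554, np.float64(174.0), array([ 746., -117.]), array([ 54.,  54., 161.]), array([ 749. , -121.1]))
   (533, np.float64(170.0), array([ 740. , -123.5]), array([ 52.,  56., 158.]), array([ 739.9, -123.7]))
mat [213.3 179.2] [201 167  26  25 503] [621.5 100.9  11.1] [621.8 100.3  10.3] [nan nan nan]
mat [242.2 188. ] [230 176  26  25 505] [596.9  17.4  11. ] [597.4  16.5  10.3] [nan nan nan]
mat [271.9 189.2] [260 177  25  25 501] [594.3 -67.7  11. ] [595.2 -68.3  10.7] [nan nan nan]
mat [300.9 191.1] [289 179  25  25 502] [ 590.  -150.9   10.7] [ 590.5 -151.5    9.7] [nan nan nan]
```

View pics/crop.png

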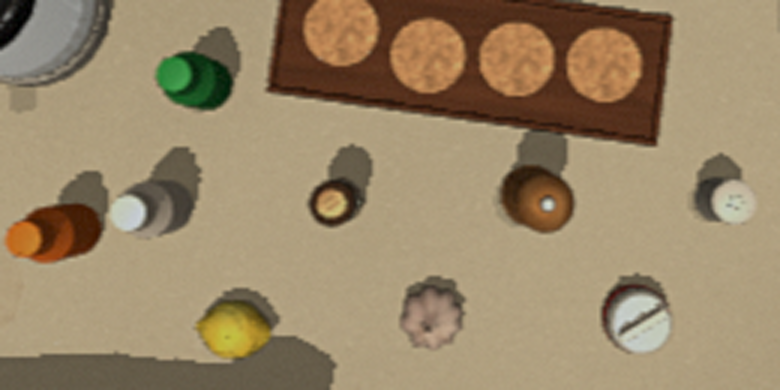

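The crop shows the perforated white dome of the salt pot at crop (733,200), the wooden mill with its steel knob at (540,200), the brown-lidded jar at (333,203) and the white cruet at (150,210). That confirms the choices; the timer at (638,320) is not the salt pot. I'll move over the salt pot first.

Request:
inch_along(motion={"dx":[528,528,528,528,528,528,528,528,528,528],"dy":[661,661,661,661,661,661,661,661,661,661],"dz":[-30,-30,-30,-30,-30,-30,-30,-30,-30,-30],"drx":[0,0,0,0,0,0,0,0,0,0],"dry":[0,0,0,0,0,0,0,0,0,0],"drz":[1.134,1.134,1.134,1.134,1.134,1.134,1.134,1.134,1.134,1.134]}, jaw=85)

```text
clock: 1.1
position: [381.4, 78.6, 249.2]
ee_rot: [0.707, -0.707, -0.0, -0.0]
contact_force: [0.9, 0.3, -0.0]
gripper_width: 84.8
grasp_force: 0.0
```

Add to h.py:
```python
from scipy.spatial.transform import Rotation as Ro
def delta(x,y,z,yaw=-np.pi/2):
    s=arm.read_state();R=Ro.from_quat(s["ee_rot"])
    G=Ro.from_matrix([[np.cos(yaw),np.sin(yaw),0],[np.sin(yaw),-np.cos(yaw),0],[0,0,-1]])
    print(s["position"].round(1),s["joints"].round(2),"delta",R.inv().apply(np.array([x,y,z])-s["position"]).round(1),(R.inv()*G).as_rotvec().round(3))
def wrist():
    c=viewer.get_calibration("wrist");im,d=viewer.get_image("wrist");K=np.array(c["K"]);R=cv2.Rodrigues(np.array(c["rvec"],float))[0];t=np.array(c["tvec"],float).ravel()
    v,u=np.mgrid[:d.shape[0],:d.shape[1]];a=(u-K[0,2])/K[0,0];b=(v-K[1,2])/K[1,1];r=np.hypot(a,b)+1e-9
    k=np.tan(np.minimum(r,1.4))/r*d
    W=(np.stack([a*k,b*k,d],-1)-t)@R;W[(d==0)|(r>1.3)]=np.nan
    return im,W
```

```bash
python3 -c "
from h import *
delta(463,-257,255)"
```

```text
[381.4  78.6 249.2] [ 0.63 -0.05 -0.48 -0.   -1.13 -0.63] delta [335.7 -81.3  -5.9] [-0.     0.     0.001]
```

Request:
inch_along(motion={"dx":[336,336,336,336,336,336,336,336,336,336],"dy":[-81,-81,-81,-81,-81,-81,-81,-81,-81,-81],"dz":[-6,-6,-6,-6,-6,-6,-6,-6,-6,-6],"drx":[0,0,0,0,0,0,0,0,0,0],"dry":[0,0,0,0,0,0,0,0,0,0],"drz":[0,0,0,0,0,0,0,0,0,0]})

```text
clock: 2.1
position: [462.3, -254.7, 254.7]
ee_rot: [0.707, -0.707, -0.0, 0.0]
contact_force: [-0.4, 1.1, 0.5]
gripper_width: 84.8
grasp_force: 0.0
```

Run:
```python
from h import *
im,W=wrist();cv2.imwrite("pics/w1.png",im);np.savez("w1.npz",im=im,W=W)
P=W.reshape(-1,3)
for n,c,h in(("salt",(463,-257),77),("mill",(464,-84),170)):
    q=P[(np.hypot(P[:,0]-c[0],P[:,1]-c[1])<50)&(P[:,2]>12)]
    for lo in (12,h*.5,h*.8):
        k=q[q[:,2]>lo];print(n,len(k),((k.min(0)+k.max(0))/2).round(1),np.ptp(k,axis=0).round(),k.max(0).round())
delta(463,-257,255)
```

```text
salt 18263 [ 462.9 -259.4  184.2] [ 99.  40. 343.] [ 512. -240.  356.]
salt 18112 [ 462.9 -259.1  197.2] [ 99.  39. 317.] [ 512. -240.  356.]
salt 18048 [ 462.9 -259.1  210.8] [ 99.  39. 290.] [ 512. -240.  356.]
mill 2943 [467.5 -92.6  90. ] [ 56.  36. 156.] [495. -75. 168.]
mill 1754 [465.3 -92.3 126.5] [50. 35. 83.] [490. -75. 168.]
mill 1060 [465.3 -92.3 152. ] [50. 35. 32.] [490. -75. 168.]
[ 462.5 -254.4  255. ] [-0.2   0.2  -0.19 -0.   -1.18  0.2 ] delta [ 2.6 -0.5  0. ] [0.    0.    0.001]
```

View pics/w1.png

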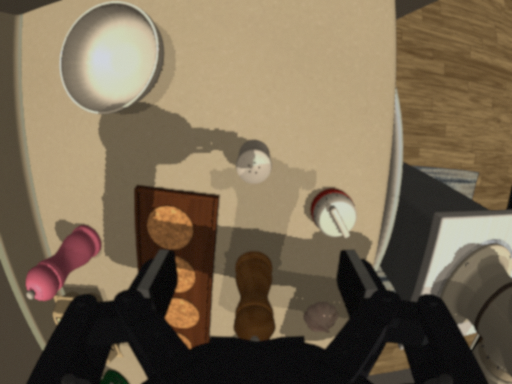

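The wrist view shows the salt pot at (254,163), mat_4 at (170,227), the mill at (254,290), and the fingers left and right. The gripper contaminated that measurement, so I'll redo it with height limits and include the mats.

Run:
```python
from h import *
D=np.load("w1.npz");W=D["W"];P=W.reshape(-1,3)
q=P[(np.hypot(P[:,0]-463,P[:,1]+257)<45)&(P[:,2]<90)]
for lo,hi in((15,50),(50,90),(68,90)):
    k=q[(q[:,2]>lo)&(q[:,2]<hi)];print(len(k),((k.min(0)+k.max(0))/2).round(1),np.ptp(k,axis=0).round(),k.max(0).round())
def mats(im,W):
    hsv=cv2.cvtColor(im,cv2.COLOR_BGR2HSV)
    ok=(abs(W[...,2]-10)<12)&(W[...,0]>540)&(W[...,0]<680)&(abs(W[...,1]+25)<190)
    m=((hsv[...,2]>100)&(hsv[...,1]>100)&(hsv[...,0]<22)&ok).astype(np.uint8)
    k,l,s,ce=cv2.connectedComponentsWithStats(m)
    for i in range(1,k):
        if s[i,4]>150: p=W[l==i];print("mat",ce[i].round(),((p.min(0)+p.max(0))/2).round(1),np.ptp(p,axis=0).round())
mats(D["im"],W)
print("scene");E=np.load("scene.npz");mats(E["im"],E["W"])
print("top");E=np.load("top.npz");mats(E["im"],E["W"])
```

```text
195 [ 466.1 -269.9   32.5] [40. 19. 35.] [ 486. -261.   50.]
976 [ 465.6 -259.4   64.1] [40. 38. 28.] [ 486. -240.   78.]
933 [ 466.2 -259.2   73.1] [39. 38. 10.] [ 485. -240.   78.]
mat [170. 226.] [ 591.3 -151.8    8.9] [70. 71.  8.]
mat [185. 277.] [579.6 -63.3   8.2] [39. 74.  7.]
mat [182. 314.] [594.6  20.5   8.9] [64. 80.  7.]
scene
mat [240. 184.] [630.1 101.   10.1] [83. 76. 15.]
mat [276. 200.] [603.1 -67.5   9.1] [86. 77. 15.]
mat [297. 207.] [ 596.6 -150.8    9.5] [83. 75. 15.]
top
mat [213. 179.] [621.8 100.7  10.3] [70. 73. 13.]
mat [242. 188.] [597.4  16.7  10.3] [70. 72. 13.]
mat [272. 189.] [595.2 -66.9  10.2] [70. 72. 15.]
mat [301. 191.] [ 590.5 -152.7    9.7] [70. 72. 13.]
```

Request:
inch_along(motion={"dx":[4,4,4,4,4,4,4,4],"dy":[-3,-3,-3,-3,-3,-3,-3,-3],"dz":[40,85,130,175,205,224,224,224],"drx":[0,0,0,0,0,0,0,0],"dry":[0,0,0,0,0,0,0,0],"drz":[0,0,0,0,0,0,0,0]}, jaw=85)

```text
clock: 2.95
position: [466.5, -258.6, 31.9]
ee_rot: [0.708, -0.706, 0.0, -0.0]
contact_force: [0.4, -0.6, 1.9]
gripper_width: 84.9
grasp_force: 0.0
```

Request:
inch_along(motion={"dx":[0,0,0,0,0,0,0,0,0,0],"dy":[0,0,0,0,0,0,0,0,0,0],"dz":[0,0,0,0,0,0,0,0,0,0],"drx":[0,0,0,0,0,0,0,0,0,0],"dry":[0,0,0,0,0,0,0,0,0,0],"drz":[0,0,0,0,0,0,0,0,0,0]}, jaw=20)

```text
clock: 3.95
position: [466.4, -259.6, 32.4]
ee_rot: [0.707, -0.707, 0.001, -0.0]
contact_force: [-1.1, 1.7, 5.8]
gripper_width: 39.3
grasp_force: 60.6
```

Request:
inch_along(motion={"dx":[0,0,0,-15,-36,-57,-78,-95,-107,-107],"dy":[0,0,0,-18,-42,-66,-90,-110,-124,-124],"dz":[-20,-50,-80,-80,-80,-80,-80,-80,-80,-80],"drx":[0,0,0,0,0,0,0,0,0,0],"dry":[0,0,0,0,0,0,0,0,0,0],"drz":[0,0,0,0,0,0,0,0,0,0]})

```text
clock: 4.95
position: [591.2, -151.1, 110.7]
ee_rot: [0.708, -0.706, 0.0, -0.0]
contact_force: [-0.8, 0.2, -1.4]
gripper_width: 39.5
grasp_force: 60.9
```

```bash
python3 -c "
from h import *
delta(590.5,-152,43)"
```

```text
[ 591.2 -151.1  110.7] [ 0.01  0.47 -0.19 -0.   -0.92 -0.01] delta [ 0.9  0.7 67.7] [-0.     0.     0.002]
```

Request:
inch_along(motion={"dx":[1,1,1,1,1,1,1,1],"dy":[1,1,1,1,1,1,1,1],"dz":[20,40,55,62,66,68,68,68],"drx":[0,0,0,0,0,0,0,0],"dry":[0,0,0,0,0,0,0,0],"drz":[0,0,0,0,0,0,0,0]})

```text
clock: 5.75
position: [589.2, -153.5, 43.8]
ee_rot: [0.707, -0.707, 0.001, -0.0]
contact_force: [0.7, 0.1, -2.1]
gripper_width: 39.3
grasp_force: 60.9
```

Request:
inch_along(motion={"dx":[0,0,0,0,0],"dy":[0,0,0,0,0],"dz":[0,0,0,0,0],"drx":[0,0,0,0,0],"dry":[0,0,0,0,0],"drz":[0,0,0,0,0]}, jaw=85)

```text
clock: 6.25
position: [588.9, -153.4, 43.2]
ee_rot: [0.707, -0.707, 0.0, -0.0]
contact_force: [-0.2, 0.7, -0.4]
gripper_width: 85.2
grasp_force: 0.0
```

Request:
inch_along(motion={"dx":[0,0,0,0,-55,-105,-155,-205,-240,-240],"dy":[0,0,0,0,20,60,100,130,132,132],"dz":[-30,-80,-130,-180,-210,-210,-210,-210,-210,-210],"drx":[0,0,0,0,0,0,0,0,0,0],"dry":[0,0,0,0,0,0,0,0,0,0],"drz":[0,0,0,0,0,0,0,0,0,0]})

```text
clock: 7.25
position: [455.2, 88.5, 253.6]
ee_rot: [0.708, -0.706, 0.0, -0.001]
contact_force: [0.3, 0.1, 0.4]
gripper_width: 85.3
grasp_force: 0.0
```

```bash
python3 -c "
from h import *
im,W=wrist();cv2.imwrite('pics/w2.png',im);np.savez('w2.npz',im=im,W=W)
P=W.reshape(-1,3)
for n,c,h in(('jar',(459,95),105),('mill',(464,-84),170),('cruet',(450,260),135)):
    q=P[(np.hypot(P[:,0]-c[0],P[:,1]-c[1])<45)&(P[:,2]<h+8)]
    for lo in(15,h*.4,h*.9): k=q[q[:,2]>lo];print(n,len(k),((k.min(0)+k.max(0))/2).round(1),np.ptp(k,axis=0).round()) if len(k) else 0
delta(459,95,61)"
```

```text
jar 1607 [461.   95.3  61.3] [40. 39. 92.]
jar 1482 [461.   95.5  74.7] [40. 39. 65.]
jar 1175 [461.2  95.5 101. ] [40. 39. 13.]
mill 2110 [466.8 -72.1  87.3] [ 54.  35. 145.]
mill 1451 [465.2 -69.3 113.8] [47. 21. 92.]
mill 291 [464.3 -70.6 156.3] [33. 11.  7.]
cruet 2208 [452.4 257.8  75.8] [ 50.  41. 122.]
cruet 1741 [452.7 257.8  95.3] [50. 41. 83.]
cruet 515 [452.8 262.5 129.1] [31. 32. 15.]
[454.7  90.8 253.7] [ 0.55  0.09 -0.33 -0.   -1.15 -0.54] delta [ -3.7  -4.1 192.7] [-0.001  0.002  0.004]
```

View pics/w2.png

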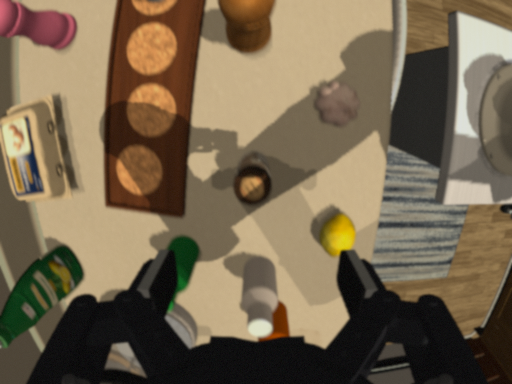

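The wrist view shows the jar at (253,183), the cruet neck at (260,325), and the mats at (140,168), (150,110) and (152,48). Next I grip the jar.

Request:
inch_along(motion={"dx":[-5,-5,-5,-5,-5,-5,-5,-5],"dy":[-6,-6,-6,-6,-6,-6,-6,-6],"dz":[40,80,120,155,180,193,193,193],"drx":[0,0,0,0,0,0,0,0],"dry":[0,0,0,0,0,0,0,0],"drz":[0,0,0,0,0,0,0,0]}, jaw=85)

```text
clock: 8.1
position: [463.2, 91.7, 60.4]
ee_rot: [0.707, -0.707, 0.0, -0.0]
contact_force: [-0.2, -0.2, 0.5]
gripper_width: 85.2
grasp_force: 0.0
```

Request:
inch_along(motion={"dx":[0,0,0,0,0,0,0,0],"dy":[0,0,0,0,0,0,0,0],"dz":[0,0,0,0,0,0,0,0],"drx":[0,0,0,0,0,0,0,0],"dry":[0,0,0,0,0,0,0,0],"drz":[0,0,0,0,0,0,0,0]}, jaw=20)

```text
clock: 8.9
position: [462.9, 91.8, 60.9]
ee_rot: [0.707, -0.707, 0.0, -0.0]
contact_force: [-2.2, 0.4, 4.5]
gripper_width: 39.8
grasp_force: 59.7
```

Request:
inch_along(motion={"dx":[0,0,0,0],"dy":[0,0,0,0],"dz":[-20,-45,-70,-70],"drx":[0,0,0,0],"dry":[0,0,0,0],"drz":[0,0,0,0]})

```text
clock: 9.3
position: [464.9, 92.6, 133.2]
ee_rot: [0.707, -0.707, 0.001, -0.004]
contact_force: [0.0, -0.0, -1.5]
gripper_width: 39.4
grasp_force: 60.5
```

```bash
python3 -c "
from h import *
delta(595,-67.5,71)"
```

```text
[464.9  92.6 133.2] [ 0.54  0.23 -0.5   0.   -0.84 -0.54] delta [ 160.4 -129.6   62.6] [-0.007  0.003  0.001]
```

Request:
inch_along(motion={"dx":[15,40,65,90,115,140,155,163,163,163],"dy":[-12,-32,-52,-72,-92,-112,-124,-130,-130,-130],"dz":[0,0,0,0,0,0,0,0,0,0],"drx":[0,0,0,0,0,0,0,0,0,0],"dry":[0,0,0,0,0,0,0,0,0,0],"drz":[0,0,0,0,0,0,0,0,0,0]})

```text
clock: 10.3
position: [591.9, -71.0, 129.3]
ee_rot: [-0.707, 0.707, 0.001, -0.0]
contact_force: [-1.3, -0.1, -1.6]
gripper_width: 39.7
grasp_force: 60.5
```

```bash
python3 -c "
from h import *
delta(595,-70.5,71)"
```

```text
[591.9 -71.  129.3] [ 0.15  0.43 -0.2  -0.   -0.94 -0.15] delta [-0.4 -3.2 58.3] [ 0.002  0.    -0.   ]
```

Lower and release, then rise and move over the cruet.

Request:
inch_along(motion={"dx":[0,0,0,0,0,0,0,0],"dy":[-2,-2,-2,-2,-2,-2,-2,-2],"dz":[20,38,49,55,58,59,59,59],"drx":[0,0,0,0,0,0,0,0],"dry":[0,0,0,0,0,0,0,0],"drz":[0,0,0,0,0,0,0,0]})

```text
clock: 11.1
position: [595.2, -71.4, 71.7]
ee_rot: [0.707, -0.707, 0.0, -0.0]
contact_force: [-0.3, 0.1, -1.6]
gripper_width: 39.4
grasp_force: 60.5
```

Request:
inch_along(motion={"dx":[0,0,0,0,0],"dy":[0,0,0,0,0],"dz":[0,0,0,0,0],"drx":[0,0,0,0,0],"dry":[0,0,0,0,0],"drz":[0,0,0,0,0]}, jaw=85)

```text
clock: 11.6
position: [594.8, -71.4, 71.1]
ee_rot: [-0.707, 0.707, -0.0, 0.0]
contact_force: [-0.7, -0.2, 0.2]
gripper_width: 85.0
grasp_force: 0.0
```

Request:
inch_along(motion={"dx":[0,0,0,0,-40,-90,-135,-180,-225,-265],"dy":[0,0,0,0,20,40,60,80,105,130],"dz":[-30,-80,-130,-180,-195,-195,-195,-195,-195,-195],"drx":[0,0,0,0,0,0,0,0,0,0],"dry":[0,0,0,0,0,0,0,0,0,0],"drz":[0,0,0,0,0,0,0,0,0,0]})

```text
clock: 12.6
position: [464.2, 194.4, 266.1]
ee_rot: [-0.707, 0.707, -0.0, 0.0]
contact_force: [0.4, 0.8, -0.3]
gripper_width: 85.2
grasp_force: 0.0
```

Request:
inch_along(motion={"dx":[-60,-60,-60,-60],"dy":[13,13,13,13],"dz":[0,0,0,0],"drx":[0,0,0,0],"dry":[0,0,0,0],"drz":[0,0,0,0]})

```text
clock: 13.0
position: [452.3, 252.4, 265.9]
ee_rot: [0.707, -0.707, 0.0, 0.0]
contact_force: [0.4, -0.1, -0.0]
gripper_width: 85.3
grasp_force: 0.0
```

```bash
python3 -c "
from h import *
im,W=wrist();cv2.imwrite('pics/w3.png',im)
P=W.reshape(-1,3)
q=P[(np.hypot(P[:,0]-452,P[:,1]-259)<45)&(P[:,2]<145)]
for lo in(15,80,110,130): k=q[q[:,2]>lo];print(len(k),((k.min(0)+k.max(0))/2).round(1),np.ptp(k,axis=0).round())
delta(452.5,259.5,103)"
```

```text
1949 [452.8 258.8  76.2] [ 48.  40. 121.]
1600 [452.7 259.  108.5] [48. 40. 57.]
892 [452.6 262.6 123.5] [30. 30. 27.]
745 [452.7 262.6 133.5] [30. 30.  7.]
[452.4 251.9 265.9] [ 0.82  0.18 -0.19  0.   -1.2  -0.82] delta [-7.700e+00 -1.000e-01  1.629e+02] [ 0.    -0.    -0.001]
```

View pics/w3.png

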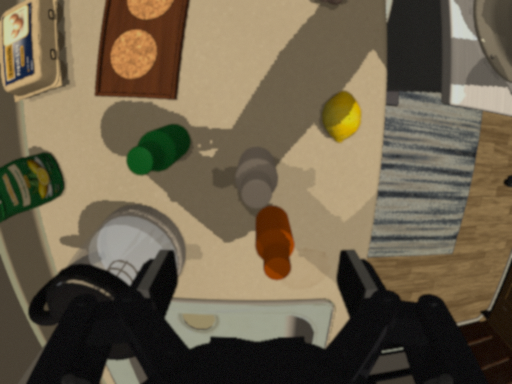

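The wrist view shows the cruet at (257,180), with its neck centred at (452.7, 262.6). The orange cruet at (273,240) is clear of the fingers.

Request:
inch_along(motion={"dx":[-11,-11,-11,-11,-11,-11,-11,-11],"dy":[0,0,0,0,0,0,0,0],"dz":[30,70,105,135,153,161,161,161],"drx":[0,0,0,0,0,0,0,0],"dry":[0,0,0,0,0,0,0,0],"drz":[0,0,0,0,0,0,0,0]}, jaw=85)

```text
clock: 13.85
position: [453.2, 263.7, 106.0]
ee_rot: [-0.707, 0.707, -0.0, 0.001]
contact_force: [0.1, 0.8, 0.6]
gripper_width: 85.1
grasp_force: 0.0
```

Request:
inch_along(motion={"dx":[0,0,0,0,0,0,0,0,0],"dy":[0,0,0,0,0,0,0,0,0],"dz":[0,0,0,0,0,0,0,0,0],"drx":[0,0,0,0,0,0,0,0,0],"dry":[0,0,0,0,0,0,0,0,0],"drz":[0,0,0,0,0,0,0,0,0]}, jaw=15)

```text
clock: 14.75
position: [452.9, 264.2, 105.7]
ee_rot: [0.707, -0.707, 0.0, -0.001]
contact_force: [0.9, -0.1, 5.7]
gripper_width: 29.4
grasp_force: 59.9
```

Request:
inch_along(motion={"dx":[0,0,0,0,0],"dy":[0,0,0,0,0],"dz":[-20,-45,-70,-70,-70],"drx":[0,0,0,0,0],"dry":[0,0,0,0,0],"drz":[0,0,0,0,0]})

```text
clock: 15.25
position: [451.4, 263.3, 173.9]
ee_rot: [-0.707, 0.707, 0.001, -0.001]
contact_force: [-0.3, 0.4, -3.6]
gripper_width: 28.9
grasp_force: 59.9
```

```bash
python3 -c "
from h import *
delta(597,17,113)"
```

```text
[451.4 263.3 173.9] [ 0.84  0.26 -0.32 -0.   -0.98 -0.84] delta [ 246.2 -145.9   60.8] [ 0.002 -0.001 -0.001]
```

Request:
inch_along(motion={"dx":[15,40,65,90,115,140,165,190,215,232],"dy":[0,0,-10,-25,-45,-65,-85,-105,-125,-138],"dz":[0,0,0,0,0,0,0,0,0,0],"drx":[0,0,0,0,0,0,0,0,0,0],"dry":[0,0,0,0,0,0,0,0,0,0],"drz":[0,0,0,0,0,0,0,0,0,0]})

```text
clock: 16.25
position: [589.8, 29.3, 172.6]
ee_rot: [-0.706, 0.708, 0.001, -0.002]
contact_force: [-0.1, -0.4, -2.5]
gripper_width: 29.3
grasp_force: 59.9
```

Request:
inch_along(motion={"dx":[13,13,13],"dy":[-7,-7,-7],"dz":[0,0,0],"drx":[0,0,0],"dry":[0,0,0],"drz":[0,0,0]})

```text
clock: 16.55
position: [596.3, 18.5, 173.9]
ee_rot: [-0.707, 0.707, 0.001, -0.001]
contact_force: [-0.7, 0.5, -2.3]
gripper_width: 29.3
grasp_force: 59.9
```

```bash
python3 -c "
from h import *
delta(597,17,116)"
```

```text
[596.3  18.5 173.9] [ 0.3   0.38 -0.15 -0.   -1.04 -0.3 ] delta [ 1.5 -0.9 57.9] [ 0.003 -0.    -0.001]
```

Request:
inch_along(motion={"dx":[1,1,1,1,1,1,1,1],"dy":[-1,-1,-1,-1,-1,-1,-1,-1],"dz":[20,38,49,55,58,58,58,58],"drx":[0,0,0,0,0,0,0,0],"dry":[0,0,0,0,0,0,0,0],"drz":[0,0,0,0,0,0,0,0]})

```text
clock: 17.35
position: [598.7, 17.9, 117.8]
ee_rot: [0.707, -0.707, 0.0, -0.001]
contact_force: [-0.1, -0.4, -1.7]
gripper_width: 29.2
grasp_force: 59.8
```

Request:
inch_along(motion={"dx":[0,0,0,0,0],"dy":[0,0,0,0,0],"dz":[0,0,0,0,0],"drx":[0,0,0,0,0],"dry":[0,0,0,0,0],"drz":[0,0,0,0,0]}, jaw=85)

```text
clock: 17.85
position: [598.4, 17.8, 117.2]
ee_rot: [0.707, -0.707, 0.0, -0.0]
contact_force: [-0.2, -0.3, -1.0]
gripper_width: 85.2
grasp_force: 0.0
```

Request:
inch_along(motion={"dx":[0,0,0,0,30,60,85,95,95],"dy":[0,0,0,0,40,80,115,131,131],"dz":[-20,-60,-110,-160,-165,-165,-165,-165,-165],"drx":[0,0,0,0,0,0,0,0,0],"dry":[0,0,0,0,0,0,0,0,0],"drz":[0,0,0,0,0,0,0,0,0]})

```text
clock: 18.75
position: [465.6, -78.3, 282.9]
ee_rot: [-0.707, 0.708, -0.0, 0.001]
contact_force: [0.4, 0.2, -0.9]
gripper_width: 85.2
grasp_force: 0.0
```

```bash
python3 -c "
from h import *
im,W=wrist();cv2.imwrite('pics/w4.png',im)
P=W.reshape(-1,3)
q=P[(np.hypot(P[:,0]-465,P[:,1]+84)<45)&(P[:,2]<180)]
for lo in(15,80,110,130,150,162): k=q[q[:,2]>lo];print(len(k),((k.min(0)+k.max(0))/2).round(1),np.ptp(k,axis=0).round())
delta(465,-84,119)"
```

```text
2447 [466.5 -85.1  93.1] [ 53.  49. 156.]
1972 [465.7 -84.6 142.4] [49. 48. 58.]
1972 [465.7 -84.6 142.4] [49. 48. 58.]
1896 [465.7 -84.6 151.7] [49. 48. 39.]
1278 [465.8 -84.5 160.6] [41. 40. 21.]
138 [465.3 -85.6 167.7] [11. 11.  7.]
[467.1 -77.6 282.8] [ 0.18  0.09 -0.26  0.   -1.22 -0.18] delta [  6.4   2.4 163.8] [-0.002  0.    -0.001]
```

View pics/w4.png

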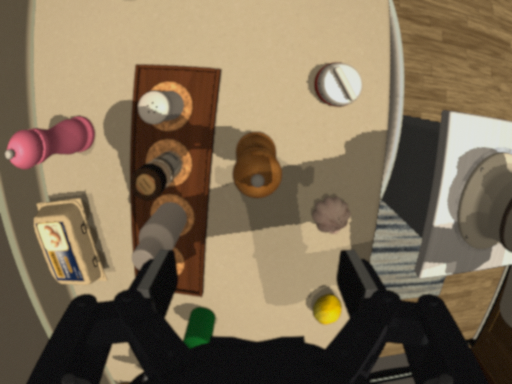

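The wrist view shows the salt pot, jar and cruet upright in the tray at (155,107), (155,175) and (160,235). The mill is at (257,165), at world (465.7, -84.8). I grip it now.

Request:
inch_along(motion={"dx":[7,7,7,7,7,7,7,7],"dy":[1,1,1,1,1,1,1,1],"dz":[30,70,110,140,156,164,164,164],"drx":[0,0,0,0,0,0,0,0],"dry":[0,0,0,0,0,0,0,0],"drz":[0,0,0,0,0,0,0,0]}, jaw=85)

```text
clock: 19.6
position: [467.6, -83.9, 118.6]
ee_rot: [0.707, -0.707, 0.001, -0.0]
contact_force: [-0.0, 0.3, -0.8]
gripper_width: 85.0
grasp_force: 0.0
```

Request:
inch_along(motion={"dx":[0,0,0,0,0,0,0,0,0],"dy":[0,0,0,0,0,0,0,0,0],"dz":[0,0,0,0,0,0,0,0,0],"drx":[0,0,0,0,0,0,0,0,0],"dry":[0,0,0,0,0,0,0,0,0],"drz":[0,0,0,0,0,0,0,0,0]}, jaw=25)

```text
clock: 20.5
position: [467.0, -84.3, 119.4]
ee_rot: [0.707, -0.707, 0.001, -0.001]
contact_force: [-0.7, 0.3, 5.4]
gripper_width: 46.0
grasp_force: 61.0
```

Request:
inch_along(motion={"dx":[0,0,0,0,0],"dy":[0,0,0,0,0],"dz":[-20,-45,-60,-60,-60],"drx":[0,0,0,0,0],"dry":[0,0,0,0,0],"drz":[0,0,0,0,0]})

```text
clock: 21.0
position: [465.6, -84.1, 177.4]
ee_rot: [-0.707, 0.707, 0.001, -0.0]
contact_force: [-0.6, -0.6, -3.1]
gripper_width: 45.7
grasp_force: 62.0
```

```bash
python3 -c "
from h import *
delta(622,101,129)"
```

```text
[465.6 -84.1 177.4] [ 0.17  0.18 -0.43 -0.   -0.96 -0.17] delta [-185.2 -156.3   48.4] [ 0.001  0.001 -0.001]
```

Request:
inch_along(motion={"dx":[-15,-40,-65,-90,-115,-140,-160,-175,-185,-185],"dy":[0,0,0,0,0,0,-10,-30,-55,-80],"dz":[0,0,0,0,0,0,0,0,0,0],"drx":[0,0,0,0,0,0,0,0,0,0],"dry":[0,0,0,0,0,0,0,0,0,0],"drz":[0,0,0,0,0,0,0,0,0,0]})

```text
clock: 22.0
position: [547.5, 102.1, 176.8]
ee_rot: [0.708, -0.706, -0.0, 0.001]
contact_force: [1.1, -0.4, -0.8]
gripper_width: 45.9
grasp_force: 62.0
```

Request:
inch_along(motion={"dx":[0,0,0,0,0,0,0],"dy":[-25,-45,-62,-73,-76,-76,-76],"dz":[0,0,0,0,0,0,0],"drx":[0,0,0,0,0,0,0],"dry":[0,0,0,0,0,0,0],"drz":[0,0,0,0,0,0,0]})

```text
clock: 22.7
position: [621.6, 100.7, 177.8]
ee_rot: [0.707, -0.707, -0.0, 0.0]
contact_force: [0.3, 0.3, -1.9]
gripper_width: 45.9
grasp_force: 62.0
```

```bash
python3 -c "
from h import *
delta(622.5,101,129.5)"
```

```text
[621.6 100.7 177.8] [ 0.42  0.43 -0.06 -0.   -1.08 -0.42] delta [-0.3 -0.9 48.3] [ 0.001 -0.     0.   ]
```

Request:
inch_along(motion={"dx":[0,0,0,0,0,0,0,0],"dy":[-1,-1,-1,-1,-1,-1,-1,-1],"dz":[18,33,42,46,48,48,48,48],"drx":[0,0,0,0,0,0,0,0],"dry":[0,0,0,0,0,0,0,0],"drz":[0,0,0,0,0,0,0,0]})

```text
clock: 23.5
position: [623.6, 100.9, 130.7]
ee_rot: [0.707, -0.707, 0.0, -0.001]
contact_force: [0.6, -0.1, -2.2]
gripper_width: 45.4
grasp_force: 62.0
```

Request:
inch_along(motion={"dx":[0,0,0,0,0],"dy":[0,0,0,0,0],"dz":[0,0,0,0,0],"drx":[0,0,0,0,0],"dry":[0,0,0,0,0],"drz":[0,0,0,0,0]}, jaw=85)

```text
clock: 24.0
position: [623.4, 100.8, 130.2]
ee_rot: [0.707, -0.707, 0.0, -0.0]
contact_force: [1.1, 0.8, -0.0]
gripper_width: 84.9
grasp_force: 0.0
```

Request:
inch_along(motion={"dx":[0,0,0,0,0,0,0,0,0],"dy":[0,0,0,0,50,100,150,200,200],"dz":[-20,-60,-110,-160,-165,-165,-165,-165,-165],"drx":[0,0,0,0,0,0,0,0,0],"dry":[0,0,0,0,0,0,0,0,0],"drz":[0,0,0,0,0,0,0,0,0]})

```text
clock: 24.9
position: [418.0, 99.3, 295.5]
ee_rot: [0.708, -0.706, -0.001, -0.0]
contact_force: [0.1, 0.6, 0.0]
gripper_width: 84.4
grasp_force: 0.0
```

Run:
```python
from h import *
im,W=cloud("top");im2,S=cloud("scene")
cv2.imwrite("pics/end.png",np.vstack([cv2.resize(im[120:260,130:380],(750,300)),cv2.resize(im2[130:270,130:380],(750,300))]))
for n,c,h in(("mill",(622,101),180),("cruet",(597,17),145),("jar",(595,-67.5),115),("salt",(590.5,-152),87)):
    for w in(W,S):
        P=w.reshape(-1,3);q=P[(np.hypot(P[:,0]-c[0],P[:,1]-c[1])<40)&(P[:,2]>h*.75)&(P[:,2]<h+8)]
        print(n,c,len(q),((q.min(0)+q.max(0))/2).round(1)[:2],np.ptp(q,axis=0).round(),q[:,2].max().round())
```

```text
mill (622, 101) 315 [619.4 100.6] [48. 48. 38.] 183.0
mill (622, 101) 153 [615.2  94. ] [46. 48. 48.] 183.0
cruet (597, 17) 140 [595.   17.9] [30. 31. 41.] 150.0
cruet (597, 17) 117 [596.6  12.2] [38. 28. 40.] 149.0
jar (595, -67.5) 199 [590.  -66.2] [38. 39. 34.] 122.0
jar (595, -67.5) 141 [591.5 -70.3] [43. 38. 32.] 119.0
salt (590.5, -152) 181 [ 587.  -151.2] [38. 40. 22.] 90.0
salt (590.5, -152) 109 [ 588.1 -155.8] [45. 37. 25.] 90.0
```

View pics/end.png

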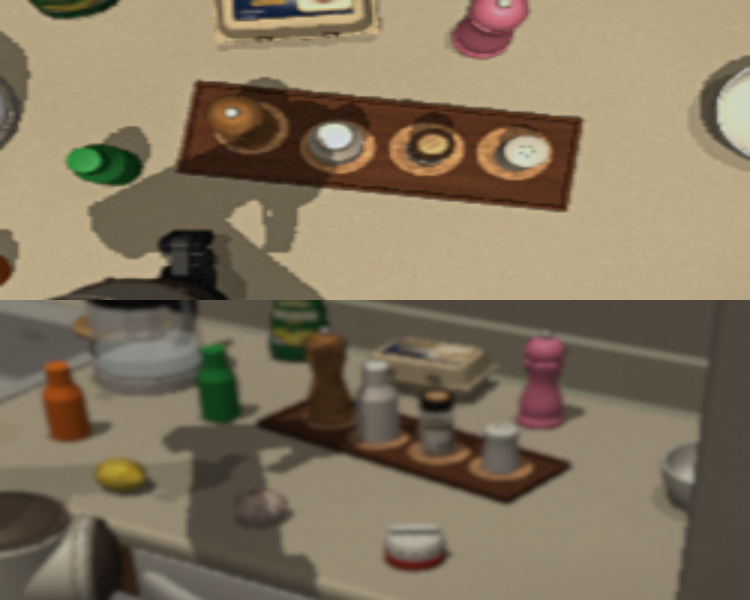

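All four stand upright in the final picture: mill (235,115), cruet (335,140), jar (432,147) and salt pot (522,155). Each is within about 5 mm of its mat centre, and the arm is clear of everything.

```bash
python3 -c "
from bench import arm
print(arm.job_done())"
```

```text
the job is handed in; nothing more can be done
None
```

The job is handed in at about 25 s on the clock: all four containers stand upright in the tray, in order from the kettle end: mill, cruet, spice jar, salt pot, each within about 5 mm of its mat's centre by the top camera.

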